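# Lay out a dental treatment tray from the autoclave load

### The arm

A 7-joint arm with a two-finger parallel gripper is mounted at the origin on the work surface. World frame = base frame: x ahead of the robot, y to its left, z up, the work surface at z = 0. Lengths are in mm, angles in rad, forces in N, time in s.
With the tool pointing down it reaches from about 400 to 900 mm from the base axis. Payload 5.6 kg.
Tool frame: the origin (TCP) lies on the centre line of the jaws, within the pads' length; the fingertips stand 19 mm ahead of it and the grasp point (between the pads) is the TCP (arm.nose_length is the distance from the TCP to the fingertips, in mm); z points along the fingers, y is the direction in which the jaws open and shut (so a half turn about z gives the same grasp; the last joint's range is limited). The gripper opens to 92 mm and grips with 3 to 60 N. Pads are 20 mm wide; open, the fingers measure 128 mm over their backs; the gripper's body (75 mm by 189 mm) begins 69 mm behind the grasp point.
Start: joints at [-1.318, 0.468, -0.012, 1.603, 0.006, 1.071, -0.056], TCP at [189.52, 621.765, 213.592] pointing down, gripper open.
Joint ranges: [-2.53, 2.53], [-0.31, 2.02], [-1.57, 1.55], [0.28, 2.44], [-1.29, 4.43], [0.15, 1.84], [-2.92, 2.92]. Speed limits (rad/s): [2.57, 2.57, 3.14, 3.14, 3.14, 3.14, 3.14].

### API

Orientations are given as a 3x3 rotation matrix whose columns are the frame's x, y, z axes.
In Python, from station import status, vision, workorder, arm gives the robot as it stands.
- The arm moves only by the tool servo_tool, never from a script. Its argument "moves" is a list of rows, each an object with "hand": the opening in per cent of the stroke, from 0 (shut) to 100 (fully open); "offset": the shift along the tool's x, y, z in mm, a list of three; "yaw": the turn about the tool's z in degrees. In form: [{"hand": hand, "offset": [x, y, z], "yaw": yaw}, ...]. A call has exactly 10 rows; each row shifts and turns the pose as measured when the row begins, along the tool's axes as they then stand; what a row does not reach is not made up. A row lasts 1/10 s, in which the tool goes at most 50 mm and 8.59 degrees, less where a joint would pass 70% of its speed; a pose out of reach is approached as far as the arm can. A call is refused whole if a number of a shift passes 50 or a number of a turn 8.59, either way. A call with a gripper value outside its range is refused whole. The fingers move at their own pace and stop on an object; "newtons" is the grip in N (left out, the last holds). Time passes only in rows, so rows that do not move let the fingers close, or fill a call up. It gives the time, the measured TCP pose, the force and the opening at its end, in the units of the state.
- status.read_state(): the state, without advancing time (a new reading comes with each control period).
- vision.camera(name): name is "side" or "top"; returns a dict with "img" (384x512x3 uint8, red, green, blue), "fx", "fy", "cx", "cy" (pixels), "R" (3x3) and "t" (3): a world point X has camera coordinates R X + t. Camera axes: x right, y down, z forward; pixel columns grow to the right and rows downward; lengths in mm; the calibration is good to about 2 mm. A picture is of the moment at which its call begins. There is no depth.
- workorder.job_done(): hands the job in, once; it reports no verdict.
The state is a dict: "time_s": time; "joint_positions": joint angles; "joint_vel": joint speeds; "joint_efforts": joint torques, N m; "ee_pos": TCP position; "tool_rot": TCP orientation; "contact_force": force on the tool from outside, world axes, zero at the start; "moment": the same for the moment, N m; "grip_width": opening from 0.0 (shut) to 1.0 (fully open).
Only numpy, scipy, OpenCV 4.12 (cv2) and the standard library are available. Lean on these libraries where they do the work, as an engineer would, in place of code of your own. Each camera call takes 0.05 s, during which the arm holds its last target. There are 200 camera calls.

### The job

Lay out the green treatment tray from the steel autoclave tray: stand the white jar near the back edge of the green tray (the edge away from the robot), midway between the instrument rack and the kidney dish, with its lid seated on it. In the front half, centred in front of the jar, set the blue bur block and the gold-coloured cup side by side, level with each other and with a gap of about 20 mm: the block on the instrument rack's side, lying parallel to the instruments, and the cup on the kidney dish's side. Everything stands upright and flat on the tray; leave the red bur block, the rack, the kidney dish and the containers around the trays where they are.

Things in the scene. Friction and masses are not known exactly. Their poses are not given: they have to be found in the camera images.
- tray: Green treatment tray: 184 mm (x) by 285 mm (y), rim 17 mm high, wall and floor 3 mm thick. Origin: centre of its underside; x points to the back edge (away from the robot), y to the robot's left, z up; things stand on its floor at z = 3 mm. The rack and the kidney dish stand near its two short ends, about 150 mm of free floor between them. The steel autoclave tray is beside it.
- rack: Black plastic instrument rack holding three steel hand instruments (mirror, probe, tweezers) lying parallel to its x; loose, 250 g, one unit 150 mm (x) by 56 mm (y), 16 mm high. Stands on the green tray near its left or its right short end. Origin: centre of its underside.
- kidney_dish: Steel kidney dish, loose, 250 g, 130 mm (x) by 60 mm (y), 29 mm high. Stands on the green tray near the short end opposite the rack. Origin: centre of its underside.
- jar: Starts on the perforated steel autoclave tray (rim 17 mm high, floor 3 mm thick). White ceramic jar, open at the top, straight round wall: outer diameter 56 mm, inner 48 mm, height 55 mm, about 150 g. Origin: centre of its underside, z up.
- lid: Starts on the perforated steel autoclave tray (rim 17 mm high, floor 3 mm thick). Jar lid, about 60 g: silver disc of 58 mm diameter, under it a plug (42 mm diameter, 6 mm deep) that enters the jar's mouth, on top a black knob of 18 mm diameter. Origin: centre of the plug's underside, z up; disc at 6 to 11 mm, knob at 11 to 31 mm. It lies plug down. Seated, its origin is 49 mm above the jar's.
- blue_block: Starts on the perforated steel autoclave tray (rim 17 mm high, floor 3 mm thick). Blue bur block: a bar 55 mm (x) by 25 mm (y) by 20 mm high, about 70 g, with ten thin steel burs standing on its top up to 40 mm. Origin: centre of its underside, z up. Grip it across the 25 mm.
- cup: Starts on the perforated steel autoclave tray (rim 17 mm high, floor 3 mm thick). Small cup of gold-coloured metal, open at the top, straight round wall: outer diameter 44 mm, height 44 mm, about 60 g. Origin: centre of its underside, z up.
- red_block: Red bur block, same shape as the blue one, on the steel autoclave tray among the other things; it stays there.
- bottle: Brown bottle with a white cap, 56 mm diameter, 125 mm high, on the worktop beyond the left end of the trays; it stays there. Origin: centre of its underside.
- tub: White tub with a blue lid, 80 mm diameter, 85 mm high, on the worktop beyond the right end of the trays; it stays there. Origin: centre of its underside.

How it is judged (in metres and radians):
At the end, for the whole second after the job is handed in: Jar at the back, within 15 mm of the mid-line, lid seated; block (rack side) and cup (dish side) in the front half, each 10 to 50 mm off the mid-line, level within 15 mm, centres 42 to 72 mm apart, block within 15 degrees of parallel; all upright on the tray, released and at rest (y of jar in the frame of tray between -0.015 and 0.015 m and x of jar in the frame of tray between 0.032 and 0.066 m and z of each of jar, blue_block, cup in the frame of tray below 0.008 m and angle between each of jar, lid, blue_block, cup's own z axis and vertical below 0.12 rad and horizontal distance between lid and jar below 0.007 m and z of lid in the frame of jar between 0.045 and 0.0525 m and x of blue_block in the frame of tray between -0.063 and -0.012 m and x of cup in the frame of tray between -0.068 and -0.01 m and horizontal distance between blue_block and cup between 0.042 and 0.072 m and x of cup in the frame of blue_block between -0.015 and 0.015 m and angle between the x axis of blue_block and the x axis of tray, either way round below 0.26 rad and ((y of rack in the frame of tray above 0 m and y of blue_block in the frame of tray between 0.01 and 0.05 m and y of cup in the frame of tray between -0.05 and -0.01 m) or (y of rack in the frame of tray below 0 m and y of blue_block in the frame of tray between -0.05 and -0.01 m and y of cup in the frame of tray between 0.01 and 0.05 m)) and linear speed of each of jar, lid, blue_block, cup below 0.02 m/s and angular speed of each of jar, lid, blue_block, cup below 0.3 rad/s); the robot touches nothing.
It fails at once if the red bur block is shifted by more than 15 mm (distance of red_block from where it was at the start of the episode above 0.015 m).
It fails at once if the instrument rack is shifted by more than 15 mm (distance of rack from where it was at the start of the episode above 0.015 m).
It fails at once if the kidney dish is shifted by more than 15 mm (distance of kidney_dish from where it was at the start of the episode above 0.015 m).
It fails at once if the brown bottle is shifted by more than 15 mm (distance of bottle from where it was at the start of the episode above 0.015 m).
It fails at once if the white tub is shifted by more than 15 mm (distance of tub from where it was at the start of the episode above 0.015 m).
It also fails if it takes over 106 s, if anything falls off the work surface, if the arm or the gripper's body presses on something with over 40 N, if the wrist force passes 120 N, or if a joint passes its speed limit or range.

## Working session

There is one attempt and no reset: what is moved stays moved. The work goes in short steps, Python scripts to look and compute and a tool call to move; the robot and the scene stay as the last step left them, time stands still between calls to the robot, and variables do not carry over. Pictures are saved under pics/ and viewed, about 12 in all and at most 16, crops included, and the job is handed in when it is done.

Besides the shell and the picture viewer there is one more tool, called after "Call:" as name(argument=value, ...) on one line, values as JSON. servo_tool: Moves the arm, as the interface text tells. Its arguments: {"type":"object","properties":{"moves":{"type":"array"},"newtons":{"type":"number"}},"required":["moves"]}

```bash
mkdir -p pics
python3 - <<'E'
from station import status, vision, arm
import cv2, numpy as np
s=status.read_state(); print(s)
for n in("top","side"):
    c=vision.camera(n); cv2.imwrite(f"pics/{n}0.png",cv2.resize(c["img"][:,:,::-1],(800,600),interpolation=cv2.INTER_CUBIC))
    cv2.imwrite(f"pics/{n}0raw.png",c["img"][:,:,::-1]); print(n,{k:np.round(v,4).tolist() for k,v in c.items() if k!="img"})
E
```

```text
{'time_s': 0.0, 'joint_positions': array([-1.31803399,  0.46836274, -0.01158679,  1.6036092 ,  0.00602931,
        1.0713952 , -0.05630386]), 'joint_vel': array([-0.00025128, -0.0007231 ,  0.00175734, -0.00049626, -0.00065643,
       -0.00036012,  0.00019349]), 'joint_efforts': array([-1.91241293e-04, -5.20569527e+01, -1.29021597e-02, -2.43754560e+01,
       -5.67447371e-02,  1.71852065e-02,  1.56184337e-04]), 'ee_pos': array([189.37163031, 621.19941175, 212.65569089]), 'tool_rot': array([[-9.56560379e-01,  2.91534070e-01, -3.57008151e-04],
       [ 2.91534247e-01,  9.56558874e-01, -1.70390191e-03],
       [-1.55246143e-04, -1.73396516e-03, -9.99998485e-01]]), 'contact_force': array([0.8288171 , 0.14032459, 0.18756947]), 'moment': array([ 0.02755201,  0.01111389, -0.02627186]), 'grip_width': 1.0030511726138214}
top {'fx': 411.0667, 'fy': 411.0667, 'cx': 256.2029, 'cy': 184.386, 'R': [[0.0244, -0.9996, 0.0123], [-0.9989, -0.0249, -0.0407], [0.041, -0.0113, -0.9991]], 't': [-19.0919, 543.5476, 1154.2772]}
side {'fx': 353.6089, 'fy': 353.6089, 'cx': 255.3526, 'cy': 195.1135, 'R': [[0.9453, -0.3261, -0.0071], [-0.1747, -0.4877, -0.8554], [0.2754, 0.8098, -0.518]], 't': [-516.9891, 126.3104, 799.1825]}
```

View pics/top0.png

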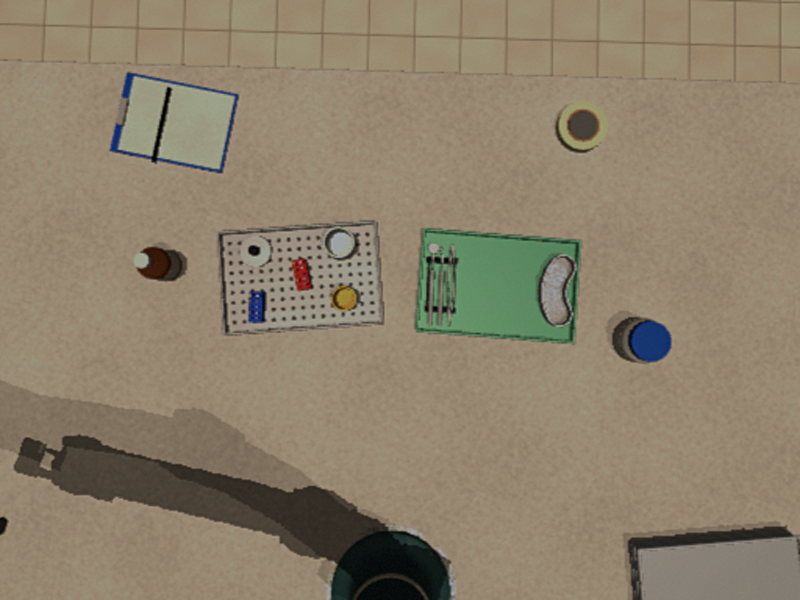

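View pics/side0.png

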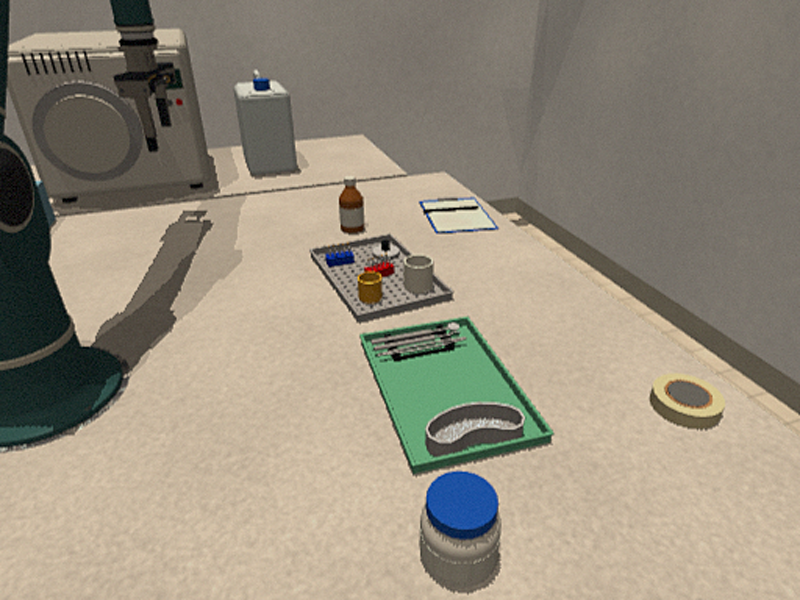

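The top view shows the steel tray at left, (220-383, 222-335), and the green tray at right, (416-580, 229-343), with the rack on its left (+y) and the dish on its right. I'll enlarge both.

Run:
```python
import cv2
im=cv2.imread("pics/top0raw.png")
for n,x in(("A",135),("B",260)):
    c=cv2.resize(im[138:223,x:x+120],None,fx=6.5,fy=6.5,interpolation=cv2.INTER_CUBIC)
    cv2.imwrite(f"pics/crop{n}.png",c)
```

```text
(no output)
```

View pics/cropA.png

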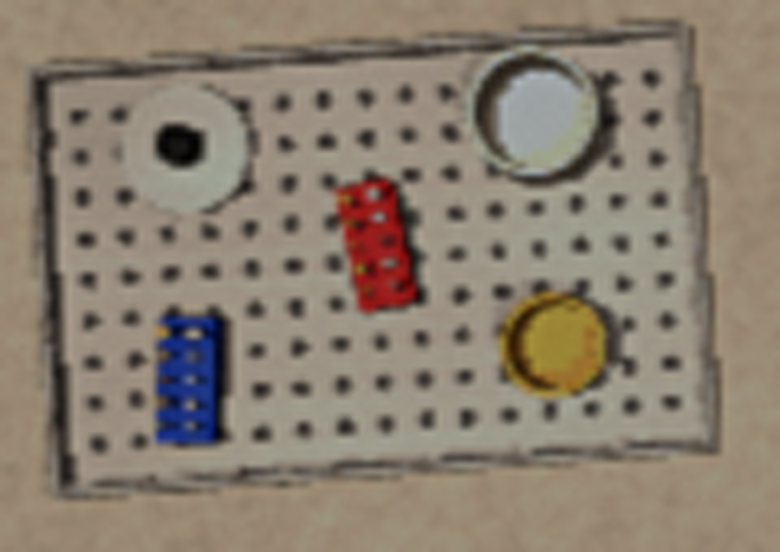

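View pics/cropB.png

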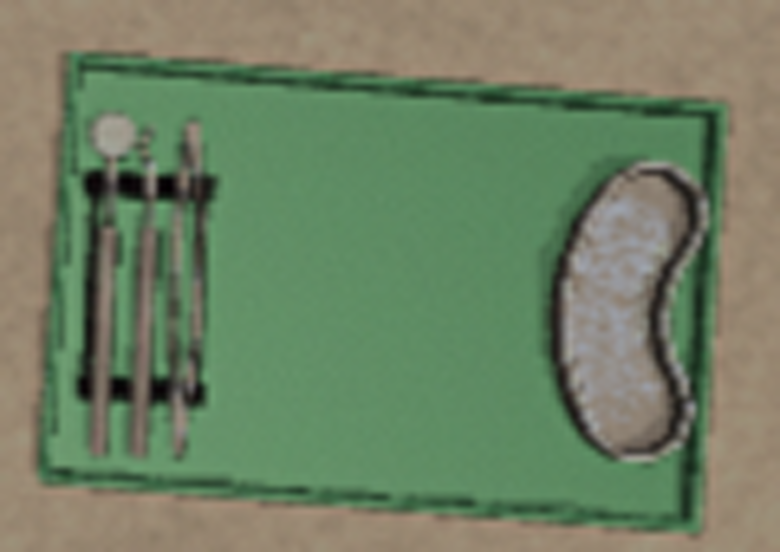

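The left crop shows the lid disc at (187,149), the blue block's top at (187,379) and nearly upright, the jar rim at (537,114), the cup rim at (554,344) and the red block at (377,245). In the right crop the green tray's rim corners are at (66,55), (727,102), (697,532) and (40,482).

```bash
cat > h.py <<'E'
import numpy as np, cv2
from station import status, vision
def world(c,u,v,z):
    R,t=np.array(c["R"]),np.array(c["t"]); o=-R.T@t
    d=R.T@np.array([(u-c["cx"])/c["fx"],(v-c["cy"])/c["fy"],1]); return o+d*(z-o[2])/d[2]
def crop(p,x0,y0,s): return (p[0]+.5)/s-.5+x0,(p[1]+.5)/s-.5+y0
def pix(c,X):
    p=np.array(c["R"])@np.array(X)+c["t"]; return c["fx"]*p[0]/p[2]+c["cx"],c["fy"]*p[1]/p[2]+c["cy"]
E
python3 - <<'E'
from h import *
c=vision.camera("top"); np.set_printoptions(precision=1,suppress=True)
A=lambda p,z:world(c,*crop(p,135,138,6.5),z)
B=lambda p,z:world(c,*crop(p,260,138,6.5),z)
print("cam",-np.array(c["R"]).T@c["t"])
for n,p,z in(("lid disc",(187,149),14),("knob",(181,146),34),("blue",(187,379),23),("bl1",(160,318),23),("bl2",(157,441),23),("red",(377,245),23),("jar",(537,114),58),("cup",(554,344),47),
 ("s1",(35,68),17),("s2",(688,25),17),("s3",(715,450),17),("s4",(62,493),17)): print(n,A(p,z))
q=[B(p,17) for p in((66,55),(727,102),(697,532),(40,482))]
print(np.array(q)); o=np.mean(q,0); yd=(q[0]+q[3]-q[1]-q[2])/2; xd=(q[0]+q[1]-q[2]-q[3])/2
print("tray",o,np.linalg.norm(xd),np.linalg.norm(yd),np.degrees(np.arctan2(xd[1],xd[0])),np.degrees(np.arctan2(-yd[0],yd[1])))
# check rack/dish
for n,p,z in(("rack bars R",(212,187),19),("rackR2",(203,391),19),("rackL",(85,185),19),("dish left",(556,310),32),("dish top",(650,162),32),("dish bot",(635,460),32)): print(n,B(p,z)-o)
a=np.radians((np.degrees(np.arctan2(xd[1],xd[0]))+np.degrees(np.arctan2(-yd[0],yd[1])))/2)
M=np.array([[np.cos(a),-np.sin(a)],[np.sin(a),np.cos(a)]])
for n,p in(("jar",(48,0)),("block",(-38,25)),("cup",(-38,-30))): print(n,o[:2]+M@np.array(p))
E
```

```text
cam [ 496.     7.5 1175.6]
lid disc [604.8 258.4  14. ]
knob [604.1 256.7  34. ]
blue [504.7 253.2  23. ]
bl1 [530.7 265.6  23. ]
bl2 [477.8 265.1  23. ]
red [564.5 173.4  23. ]
jar [619.1 103.1  58. ]
cup [523.1  94.1  47. ]
s1 [638.1 324.8  17. ]
s2 [664.2  42.   17. ]
s3 [479.7  25.5  17. ]
s4 [454.3 306.6  17. ]
[[ 653.3  -41.3   17. ]
 [ 640.2 -330.6   17. ]
 [ 452.5 -319.9   17. ]
 [ 467.3  -34.3   17. ]]
tray [ 553.3 -181.5   17. ] 187.02992654357794 287.79533921569237 -2.699895189274505 -2.7774869916196288
rack bars R [43.7 75.5  2. ]
rackR2 [-44.9  77.6   2. ]
rackL [ 43.2 130.8   2. ]
dish left [ -6.6 -72.2  15. ]
dish top [  58.2 -111.7   15. ]
dish bot [ -70.1 -107.1   15. ]
jar [ 601.2 -183.8]
block [ 516.5 -154.8]
cup [ 513.9 -209.7]
```

Call:
servo_tool(moves=[{"hand": 100,"offset": [-38,-25,0],"yaw": -8.5},{"hand": 100,"offset": [-34,-30,0],"yaw": -8.5},{"hand": 100,"offset": [-29,-35,0],"yaw": 0},{"hand": 100,"offset": [-29,-35,0],"yaw": 0},{"hand": 100,"offset": [-29,-35,0],"yaw": 0},{"hand": 100,"offset": [-29,-35,0],"yaw": 0},{"hand": 100,"offset": [-29,-35,0],"yaw": 0},{"hand": 100,"offset": [-29,-35,0],"yaw": 0},{"hand": 100,"offset": [-29,-35,0],"yaw": 0},{"hand": 100,"offset": [-29,-35,0],"yaw": 0}], newtons=25)

```text
time_s: 1.15
ee_pos: [484.5, 266.1, 209.3]
tool_rot: [[-1.0, -0.019, -0.005], [-0.019, 1.0, -0.002], [0.005, -0.001, -1.0]]
contact_force: [0.4, -0.1, 0.7]
grip_width: 0.996
```

```bash
cat > go.py <<'E'
import sys
from h import *
# go.py x y z yaw(tool y axis direction, deg) -> remaining shift in tool axes, yaw to command
def go(x,y,z,yd):
    s=status.read_state(); R=s["tool_rot"]; p=s["ee_pos"]
    a=np.degrees(np.arctan2(R[1,1],R[0,1])); dy=-((yd-a+90)%180-90)
    w=np.array([x,y,z])-p; r=np.radians(dy); c,q=np.cos(r),np.sin(r); t=R.T@w
    t2=np.array([[c,q,0],[-q,c,0],[0,0,1]])@t
    print("t %.2f pos %s ang %.1f tilt %.2f | tool shift %s after yaw %s | yaw %.1f | grip %.3f F %s j7 %.2f"%(s["time_s"],np.round(p,1),a,np.degrees(np.arccos(-R[2,2])),np.round(t,1),np.round(t2,1),dy,s["grip_width"],np.round(s["contact_force"],1),s["joint_positions"][6]))
if __name__=="__main__": go(*map(float,sys.argv[1:]))
E
python3 go.py 619 103 120 90
```

```text
t 1.15 pos [484.5 266.1 209.3] ang 91.1 tilt 0.29 | tool shift [-131.9 -165.4   88.9] after yaw [-134.9 -162.9   88.9] | yaw 1.1 | grip 0.996 F [ 0.4 -0.1  0.7] j7 1.06
```

Call:
servo_tool(moves=[{"hand": 100,"offset": [-27,-33,10],"yaw": 1},{"hand": 100,"offset": [-27,-33,17],"yaw": 0},{"hand": 100,"offset": [-27,-33,17],"yaw": 0},{"hand": 100,"offset": [-27,-33,17],"yaw": 0},{"hand": 100,"offset": [-20,-25,17],"yaw": 0},{"hand": 100,"offset": [-7,-6,11],"yaw": 0},{"hand": 100,"offset": [0,0,0],"yaw": 0},{"hand": 100,"offset": [0,0,0],"yaw": 0},{"hand": 100,"offset": [0,0,0],"yaw": 0},{"hand": 100,"offset": [0,0,0],"yaw": 0}])

```text
time_s: 2.15
ee_pos: [625.9, 93.9, 117.6]
tool_rot: [[-1.0, 0.005, -0.003], [0.005, 1.0, -0.0], [0.003, -0.0, -1.0]]
contact_force: [-0.3, 0.2, 0.7]
grip_width: 0.998
```

```bash
python3 go.py 619 103 40 90
```

```text
t 2.15 pos [625.9  93.9 117.6] ang 89.7 tilt 0.18 | tool shift [ 6.7  9.1 77.6] after yaw [ 6.6  9.1 77.6] | yaw -0.3 | grip 0.998 F [-0.3  0.2  0.7] j7 1.45
```

Call:
servo_tool(moves=[{"hand": 100,"offset": [6,9,0],"yaw": 0},{"hand": 100,"offset": [0,0,15],"yaw": 0},{"hand": 100,"offset": [0,0,20],"yaw": 0},{"hand": 100,"offset": [0,0,20],"yaw": 0},{"hand": 100,"offset": [0,0,14],"yaw": 0},{"hand": 100,"offset": [0,0,3],"yaw": 0},{"hand": 100,"offset": [0,0,0],"yaw": 0},{"hand": 100,"offset": [0,0,0],"yaw": 0},{"hand": 100,"offset": [0,0,0],"yaw": 0},{"hand": 100,"offset": [0,0,0],"yaw": 0}])

```text
time_s: 3.15
ee_pos: [618.9, 111.2, 44.7]
tool_rot: [[-1.0, -0.005, 0.002], [-0.005, 1.0, 0.004], [-0.002, 0.004, -1.0]]
contact_force: [-0.1, -0.1, 0.3]
grip_width: 0.998
```

```bash
python3 go.py 619 103 41 90
```

```text
t 3.15 pos [618.9 111.2  44.7] ang 90.3 tilt 0.25 | tool shift [-0.  -8.3  3.7] after yaw [-0.1 -8.3  3.7] | yaw 0.3 | grip 0.998 F [-0.1 -0.1  0.3] j7 1.45
```

Call:
servo_tool(moves=[{"hand": 100,"offset": [0,-5,2],"yaw": 0},{"hand": 100,"offset": [0,0,0],"yaw": 0},{"hand": 100,"offset": [0,0,0],"yaw": 0},{"hand": 0,"offset": [0,0,0],"yaw": 0},{"hand": 0,"offset": [0,0,0],"yaw": 0},{"hand": 0,"offset": [0,0,0],"yaw": 0},{"hand": 0,"offset": [0,0,0],"yaw": 0},{"hand": 0,"offset": [0,0,0],"yaw": 0},{"hand": 0,"offset": [0,0,0],"yaw": 0},{"hand": 0,"offset": [0,0,0],"yaw": 0}])

```text
time_s: 4.15
ee_pos: [620.1, 105.7, 44.1]
tool_rot: [[-1.0, -0.004, 0.005], [-0.004, 1.0, 0.004], [-0.005, 0.004, -1.0]]
contact_force: [-0.2, 0.3, 0.7]
grip_width: 0.59
```

```bash
python3 go.py 619 103 140 90
```

```text
t 4.15 pos [620.1 105.7  44.1] ang 90.2 tilt 0.38 | tool shift [  0.6  -2.3 -95.9] after yaw [  0.6  -2.3 -95.9] | yaw 0.2 | grip 0.590 F [-0.2  0.3  0.7] j7 1.45
```

Call:
servo_tool(moves=[{"hand": 0,"offset": [0,0,-15],"yaw": 0},{"hand": 0,"offset": [0,0,-25],"yaw": 0},{"hand": 0,"offset": [0,0,-25],"yaw": 0},{"hand": 0,"offset": [2,-15,-10],"yaw": 2},{"hand": 0,"offset": [2,-30,0],"yaw": 1},{"hand": 0,"offset": [2,-35,0],"yaw": 0},{"hand": 0,"offset": [2,-35,0],"yaw": 0},{"hand": 0,"offset": [2,-35,0],"yaw": 0},{"hand": 0,"offset": [2,-35,0],"yaw": 0},{"hand": 0,"offset": [2,-35,0],"yaw": 0}])

```text
time_s: 5.15
ee_pos: [591.6, -121.0, 123.8]
tool_rot: [[-0.999, 0.052, 0.003], [0.052, 0.999, 0.005], [-0.003, 0.005, -1.0]]
contact_force: [-0.1, 0.0, -0.9]
grip_width: 0.591
```

```bash
python3 go.py 601.2 -183.8 110 87.3
```

```text
t 5.15 pos [ 591.6 -121.   123.8] ang 87.0 tilt 0.34 | tool shift [-12.8 -62.3  13.5] after yaw [-12.5 -62.4  13.5] | yaw -0.3 | grip 0.591 F [-0.1  0.  -0.9] j7 1.78
```

Call:
servo_tool(moves=[{"hand": 0,"offset": [-4,-25,0],"yaw": 0},{"hand": 0,"offset": [-4,-15,5],"yaw": 0},{"hand": 0,"offset": [-2,-6,5],"yaw": 0},{"hand": 0,"offset": [0,0,0],"yaw": 0},{"hand": 0,"offset": [0,0,0],"yaw": 0},{"hand": 0,"offset": [0,0,0],"yaw": 0},{"hand": 0,"offset": [0,0,0],"yaw": 0},{"hand": 0,"offset": [0,0,0],"yaw": 0},{"hand": 0,"offset": [0,0,0],"yaw": 0},{"hand": 0,"offset": [0,0,0],"yaw": 0}])

```text
time_s: 6.15
ee_pos: [595.6, -172.4, 112.6]
tool_rot: [[-0.998, 0.06, -0.0], [0.06, 0.998, 0.005], [0.0, 0.005, -1.0]]
contact_force: [0.4, 0.4, -1.7]
grip_width: 0.59
```

```bash
python3 go.py 601.2 -183.8 44 87.3
python3 - <<'E'
from h import *
c=vision.camera("side"); p=np.array(pix(c,[601,-184,60])); u,v=p.astype(int); print(u,v)
im=c["img"][max(v-70,0):v+70,max(u-90,0):u+90,::-1]; cv2.imwrite("pics/s1.png",cv2.resize(im,None,fx=4,fy=4,interpolation=cv2.INTER_CUBIC))
E
```

```text
t 6.15 pos [ 595.6 -172.4  112.6] ang 86.6 tilt 0.27 | tool shift [ -6.3 -11.3  68.5] after yaw [ -6.2 -11.4  68.5] | yaw -0.7 | grip 0.590 F [ 0.4  0.4 -1.7] j7 1.86
305 222
```

View pics/s1.png

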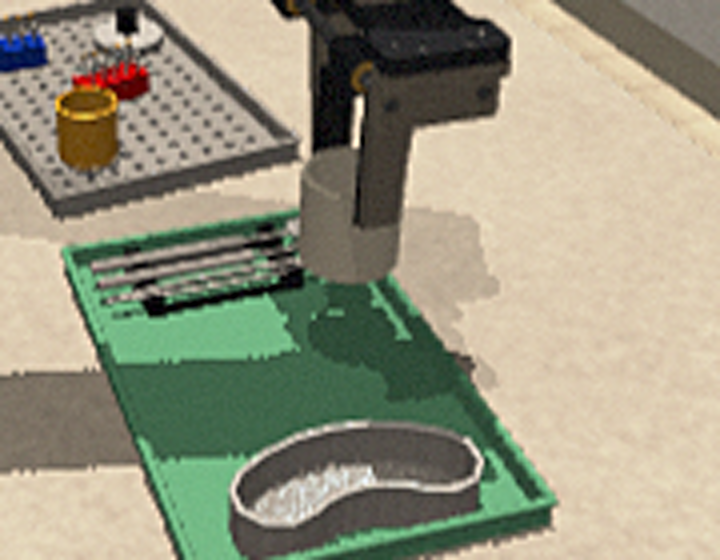

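The jar hangs upright in the jaws at (350,215), above the tray. I'll correct the remaining shift and lower it.

Call:
servo_tool(moves=[{"hand": 0,"offset": [-5,-8,5],"yaw": -0.6},{"hand": 0,"offset": [0,0,15],"yaw": 0},{"hand": 0,"offset": [0,0,15],"yaw": 0},{"hand": 0,"offset": [0,0,12],"yaw": 0},{"hand": 0,"offset": [0,0,5],"yaw": 0},{"hand": 0,"offset": [0,0,0],"yaw": 0},{"hand": 0,"offset": [0,0,0],"yaw": 0},{"hand": 0,"offset": [0,0,0],"yaw": 0},{"hand": 0,"offset": [0,0,0],"yaw": 0},{"hand": 0,"offset": [0,0,0],"yaw": 0}])

```text
time_s: 7.2
ee_pos: [599.9, -181.5, 54.9]
tool_rot: [[-0.999, 0.049, -0.002], [0.049, 0.999, 0.005], [0.002, 0.005, -1.0]]
contact_force: [-0.6, -0.1, -1.0]
grip_width: 0.592
```

```bash
python3 go.py 601.2 -183.8 44 87.3
```

```text
t 7.20 pos [ 599.9 -181.5   54.9] ang 87.2 tilt 0.30 | tool shift [-1.4 -2.3 10.9] after yaw [-1.4 -2.3 10.9] | yaw -0.1 | grip 0.592 F [-0.6 -0.1 -1. ] j7 1.90
```

Call:
servo_tool(moves=[{"hand": 0,"offset": [-1,-2,4],"yaw": 0},{"hand": 0,"offset": [0,0,4],"yaw": 0},{"hand": 0,"offset": [0,0,2],"yaw": 0},{"hand": 0,"offset": [0,0,1],"yaw": 0},{"hand": 0,"offset": [0,0,0],"yaw": 0},{"hand": 0,"offset": [0,0,0],"yaw": 0},{"hand": 0,"offset": [0,0,0],"yaw": 0},{"hand": 0,"offset": [0,0,0],"yaw": 0},{"hand": 0,"offset": [0,0,0],"yaw": 0},{"hand": 0,"offset": [0,0,0],"yaw": 0}])

```text
time_s: 8.2
ee_pos: [601.6, -183.9, 44.2]
tool_rot: [[-0.999, 0.049, 0.0], [0.049, 0.999, 0.005], [-0.0, 0.005, -1.0]]
contact_force: [-1.5, 0.9, -0.6]
grip_width: 0.588
```

```bash
python3 go.py 601.2 -183.8 44 87.3
```

```text
t 8.20 pos [ 601.6 -183.9   44.2] ang 87.2 tilt 0.26 | tool shift [0.4 0.1 0.2] after yaw [0.4 0.1 0.2] | yaw -0.1 | grip 0.588 F [-1.5  0.9 -0.6] j7 1.90
```

Call:
servo_tool(moves=[{"hand": 0,"offset": [0,0,1],"yaw": 0},{"hand": 0,"offset": [0,0,0],"yaw": 0},{"hand": 78,"offset": [0,0,0],"yaw": 0},{"hand": 78,"offset": [0,0,0],"yaw": 0},{"hand": 78,"offset": [0,0,0],"yaw": 0},{"hand": 78,"offset": [0,0,0],"yaw": 0},{"hand": 78,"offset": [0,0,-15],"yaw": 0},{"hand": 78,"offset": [0,0,-25],"yaw": 0},{"hand": 78,"offset": [0,0,-30],"yaw": 0},{"hand": 78,"offset": [0,0,-30],"yaw": 0}])

```text
time_s: 9.2
ee_pos: [599.3, -183.8, 145.5]
tool_rot: [[-0.999, 0.049, -0.007], [0.049, 0.999, 0.006], [0.007, 0.006, -1.0]]
contact_force: [0.6, -0.4, 0.1]
grip_width: 0.78
```

```bash
python3 go.py 604.5 257.5 110 90
```

```text
t 9.20 pos [ 599.3 -183.8  145.5] ang 87.2 tilt 0.52 | tool shift [ 16.4 440.8  38.2] after yaw [ -5.4 441.   38.2] | yaw -2.8 | grip 0.780 F [ 0.6 -0.4  0.1] j7 1.88
```

Call:
servo_tool(moves=[{"hand": 50,"offset": [0,30,0],"yaw": -1.5},{"hand": 50,"offset": [0,48,0],"yaw": -1},{"hand": 50,"offset": [0,48,0],"yaw": 0},{"hand": 50,"offset": [0,48,0],"yaw": 0},{"hand": 50,"offset": [0,48,0],"yaw": 0},{"hand": 50,"offset": [0,48,0],"yaw": 0},{"hand": 50,"offset": [0,48,0],"yaw": 0},{"hand": 50,"offset": [0,40,5],"yaw": 0},{"hand": 50,"offset": [0,30,5],"yaw": 0},{"hand": 50,"offset": [0,15,0],"yaw": 0}])

```text
time_s: 10.2
ee_pos: [613.0, 227.6, 156.5]
tool_rot: [[-1.0, 0.015, 0.02], [0.016, 1.0, 0.004], [-0.02, 0.004, -1.0]]
contact_force: [-0.4, 0.1, -0.6]
grip_width: 0.501
```

```bash
python3 go.py 604.5 257.5 80 90
```

```text
t 10.20 pos [613.  227.6 156.5] ang 89.1 tilt 1.16 | tool shift [10.5 29.4 76.5] after yaw [10.  29.6 76.5] | yaw -0.9 | grip 0.501 F [-0.4  0.1 -0.6] j7 1.21
```

Call:
servo_tool(moves=[{"hand": 50,"offset": [4,12,5],"yaw": -0.5},{"hand": 50,"offset": [4,8,15],"yaw": 0},{"hand": 50,"offset": [0,4,20],"yaw": 0},{"hand": 50,"offset": [0,0,15],"yaw": 0},{"hand": 50,"offset": [0,0,5],"yaw": 0},{"hand": 50,"offset": [0,0,0],"yaw": 0},{"hand": 50,"offset": [0,0,0],"yaw": 0},{"hand": 50,"offset": [0,0,0],"yaw": 0},{"hand": 50,"offset": [0,0,0],"yaw": 0},{"hand": 50,"offset": [0,0,0],"yaw": 0}])

```text
time_s: 11.2
ee_pos: [608.2, 246.5, 95.4]
tool_rot: [[-1.0, 0.014, 0.023], [0.014, 1.0, 0.001], [-0.023, 0.001, -1.0]]
contact_force: [1.0, -0.3, -0.1]
grip_width: 0.498
```

```bash
python3 go.py 604.5 257.5 36 90
```

```text
t 11.20 pos [608.2 246.5  95.4] ang 89.2 tilt 1.33 | tool shift [ 5.2 10.9 59.3] after yaw [ 5.  11.  59.3] | yaw -0.8 | grip 0.498 F [ 1.  -0.3 -0.1] j7 1.18
```

Call:
servo_tool(moves=[{"hand": 50,"offset": [3,8,0],"yaw": -0.5},{"hand": 50,"offset": [1,2,5],"yaw": 0},{"hand": 50,"offset": [0,0,12],"yaw": 0},{"hand": 50,"offset": [0,0,12],"yaw": 0},{"hand": 50,"offset": [0,0,10],"yaw": 0},{"hand": 50,"offset": [0,0,4],"yaw": 0},{"hand": 50,"offset": [0,0,0],"yaw": 0},{"hand": 50,"offset": [0,0,0],"yaw": 0},{"hand": 50,"offset": [0,0,0],"yaw": 0},{"hand": 50,"offset": [0,0,0],"yaw": 0}])

```text
time_s: 12.2
ee_pos: [604.7, 257.8, 48.1]
tool_rot: [[-1.0, 0.004, 0.023], [0.004, 1.0, 0.001], [-0.023, 0.001, -1.0]]
contact_force: [0.9, 0.6, 0.8]
grip_width: 0.502
```

```bash
python3 go.py 604.5 257.5 36 90
python3 - <<'E'
from h import *
c=vision.camera("side"); p=np.array(pix(c,[605,257,40])); u,v=p.astype(int); print(u,v)
im=c["img"][max(v-45,0):v+45,max(u-60,0):u+60,::-1]; cv2.imwrite("pics/s2.png",cv2.resize(im,None,fx=6,fy=6,interpolation=cv2.INTER_CUBIC))
E
```

```text
t 12.20 pos [604.7 257.8  48.1] ang 89.8 tilt 1.30 | tool shift [ 0.5 -0.3 12.1] after yaw [ 0.5 -0.3 12.1] | yaw -0.2 | grip 0.502 F [0.9 0.6 0.8] j7 1.18
246 152
```

View pics/s2.png

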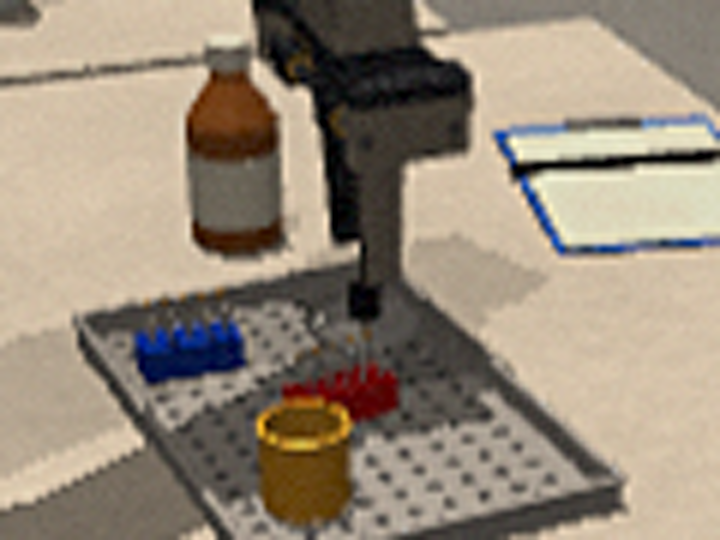

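The knob at (364,300) sits between the fingertips and the bottle is clear. I'll lower and close.

Call:
servo_tool(moves=[{"hand": 50,"offset": [0,0,5],"yaw": 0},{"hand": 50,"offset": [0,0,4],"yaw": 0},{"hand": 50,"offset": [0,0,1],"yaw": 0},{"hand": 50,"offset": [0,0,0],"yaw": 0},{"hand": 50,"offset": [0,0,0],"yaw": 0},{"hand": 0,"offset": [0,0,0],"yaw": 0},{"hand": 0,"offset": [0,0,0],"yaw": 0},{"hand": 0,"offset": [0,0,0],"yaw": 0},{"hand": 0,"offset": [0,0,0],"yaw": 0},{"hand": 0,"offset": [0,0,0],"yaw": 0}])

```text
time_s: 13.25
ee_pos: [605.6, 258.2, 38.3]
tool_rot: [[-1.0, 0.004, 0.024], [0.004, 1.0, 0.002], [-0.024, 0.002, -1.0]]
contact_force: [-0.6, -0.2, -0.1]
grip_width: 0.087
```

```bash
python3 go.py 604.5 257.5 36 90
```

```text
t 13.25 pos [605.6 258.2  38.3] ang 89.8 tilt 1.40 | tool shift [ 1.2 -0.7  2.3] after yaw [ 1.2 -0.7  2.3] | yaw -0.2 | grip 0.087 F [-0.6 -0.2 -0.1] j7 1.18
```

Call:
servo_tool(moves=[{"hand": 0,"offset": [0,0,0],"yaw": 0},{"hand": 0,"offset": [0,0,0],"yaw": 0},{"hand": 0,"offset": [0,0,0],"yaw": 0},{"hand": 0,"offset": [0,0,0],"yaw": 0},{"hand": 0,"offset": [0,0,-10],"yaw": 0},{"hand": 0,"offset": [0,0,-20],"yaw": 0},{"hand": 0,"offset": [0,0,-20],"yaw": 0},{"hand": 0,"offset": [0,0,-10],"yaw": 0},{"hand": 0,"offset": [0,0,0],"yaw": 0},{"hand": 0,"offset": [0,0,0],"yaw": 0}])

```text
time_s: 14.25
ee_pos: [604.0, 258.0, 102.2]
tool_rot: [[-1.0, 0.004, 0.024], [0.004, 1.0, 0.002], [-0.024, 0.002, -1.0]]
contact_force: [0.9, -1.1, -0.2]
grip_width: 0.005
```

```bash
python3 go.py 604.5 257.5 36 90
python3 - <<'E'
from h import *
c=vision.camera("side"); p=np.array(pix(c,[605,257,40])); u,v=p.astype(int); print(u,v)
im=c["img"][max(v-45,0):v+45,max(u-60,0):u+60,::-1]; cv2.imwrite("pics/s3.png",cv2.resize(im,None,fx=6,fy=6,interpolation=cv2.INTER_CUBIC))
E
```

```text
t 14.25 pos [604.  258.  102.2] ang 89.8 tilt 1.41 | tool shift [ 1.1 -0.6 66.2] after yaw [ 1.1 -0.6 66.2] | yaw -0.2 | grip 0.005 F [ 0.9 -1.1 -0.2] j7 1.17
246 152
```

View pics/s3.png

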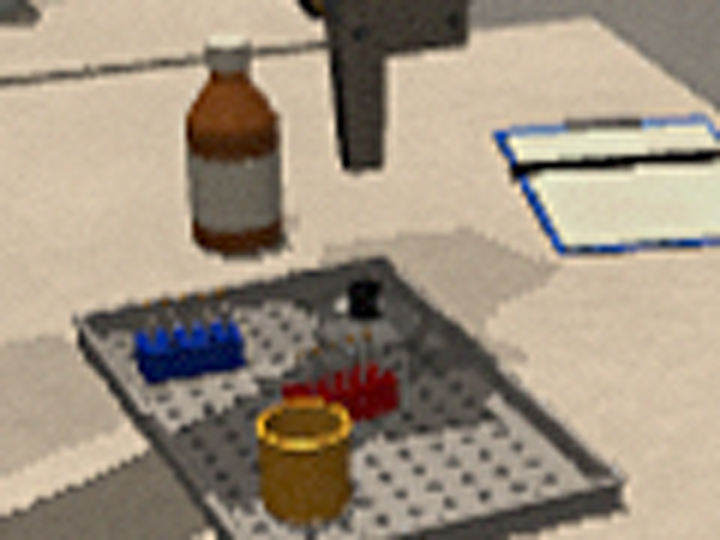

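The jaws closed on nothing, and the knob is unmoved at (364,300). I'll compare the projections.

Run:
```python
from h import *
c=vision.camera("side"); np.set_printoptions(precision=1,suppress=True)
f=lambda X:(np.array(pix(c,X))-[246-60,152-45])*6+2.5
print("knob top",f([604.5,257.5,34]),"knob base",f([604.5,257.5,14]),"tip",f([604,258,83]), "tip at grasp", f([605.6,258.2,19.3]))
for n,p,z in(("knob top",(364,284),34),("knob bot",(364,317),14)): print(n,world(c,*crop(p,186,107,6),z))
t=vision.camera("top"); im=t["img"][138:223,135:255,::-1]; cv2.imwrite("pics/t3.png",cv2.resize(im,None,fx=6.5,fy=6.5,interpolation=cv2.INTER_CUBIC))
```

```text
knob top [364.  285.5] knob base [364.8 318.8] tip [361.  201.2] tip at grasp [366.1 309.2]
knob top [605.1 259.4  34. ]
knob bot [604.8 259.8  14. ]
```

Run:
```python
from station import arm,status
print({k:getattr(arm,k) for k in dir(arm) if not k.startswith("_")})
s=status.read_state(); print(s["ee_pos"],s["contact_force"])
```

```text
{'Unreachable': <class 'station.Unreachable'>, 'nose_length': 19.0}
[603.6867119  257.77177585 101.33731951] [-0.00826609  0.46920083  0.22421936]
```

View pics/t3.png

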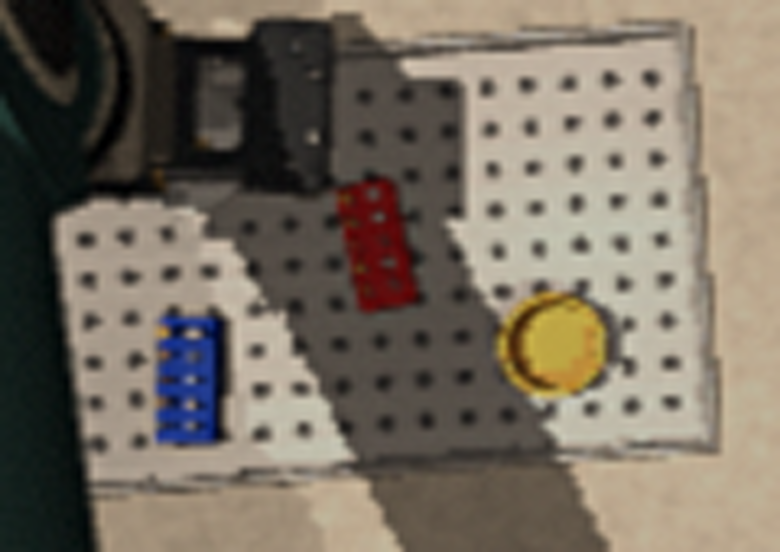

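Run:
```python
from h import *
c=vision.camera("side"); np.set_printoptions(precision=0,suppress=True)
def f(X,u,v,s,du,dv): return (np.array(pix(c,X))-[u-du,v-dv])*s+s/2-.5
for L in(0,10,19,25):
    print(L,"s1 near in/out",f([595.6,-200,112.6-L],305,222,4,90,70),f([595.6,-218,112.6-L],305,222,4,90,70),
     "s2 near",f([604.7,235,48-L],246,152,6,60,45),f([604.7,217,48-L],246,152,6,60,45),"far",f([604.7,281,48-L],246,152,6,60,45),
     "s3 in/out",f([604,258,102-L],246,152,6,60,45),f([604,240,102-L],246,152,6,60,45))
```

```text
0 s1 near in/out [373. 219.] [389. 237.] s2 near [377. 278.] [387. 291.] far [351. 245.] s3 in/out [360. 168.] [371. 180.]
10 s1 near in/out [372. 235.] [387. 253.] s2 near [377. 295.] [388. 309.] far [351. 262.] s3 in/out [361. 185.] [371. 198.]
19 s1 near in/out [371. 249.] [386. 267.] s2 near [377. 310.] [388. 324.] far [352. 277.] s3 in/out [361. 201.] [371. 214.]
25 s1 near in/out [370. 258.] [385. 276.] s2 near [378. 321.] [388. 334.] far [352. 287.] s3 in/out [361. 212.] [372. 224.]
```

All three side pictures put the fingertips at the reported TCP height, not 19 mm below it. From here on I'll grasp about 19 mm lower than planned.

Call:
servo_tool(moves=[{"hand": 50,"offset": [0,0,0],"yaw": 0},{"hand": 50,"offset": [-1,0,10],"yaw": 0},{"hand": 50,"offset": [0,0,15],"yaw": 0},{"hand": 50,"offset": [0,0,15],"yaw": 0},{"hand": 50,"offset": [0,0,15],"yaw": 0},{"hand": 50,"offset": [0,0,5],"yaw": 0},{"hand": 50,"offset": [0,0,0],"yaw": 0},{"hand": 50,"offset": [0,0,0],"yaw": 0},{"hand": 50,"offset": [0,0,0],"yaw": 0},{"hand": 50,"offset": [0,0,0],"yaw": 0}])

```text
time_s: 15.45
ee_pos: [604.1, 256.7, 31.9]
tool_rot: [[-1.0, 0.004, 0.018], [0.004, 1.0, -0.002], [-0.018, -0.002, -1.0]]
contact_force: [-0.4, 0.3, -0.1]
grip_width: 0.5
```

```bash
python3 go.py 605 258.5 19 90
```

```text
t 15.45 pos [604.1 256.7  31.9] ang 89.8 tilt 1.01 | tool shift [-0.6  1.8 12.9] after yaw [-0.6  1.8 12.9] | yaw -0.2 | grip 0.500 F [-0.4  0.3 -0.1] j7 1.18
```

Call:
servo_tool(moves=[{"hand": 50,"offset": [0,1,4],"yaw": 0},{"hand": 50,"offset": [0,0,4],"yaw": 0},{"hand": 50,"offset": [0,0,2],"yaw": 0},{"hand": 50,"offset": [0,0,0],"yaw": 0},{"hand": 0,"offset": [0,0,0],"yaw": 0},{"hand": 0,"offset": [0,0,0],"yaw": 0},{"hand": 0,"offset": [0,0,0],"yaw": 0},{"hand": 0,"offset": [0,0,0],"yaw": 0},{"hand": 0,"offset": [0,0,0],"yaw": 0},{"hand": 0,"offset": [0,0,0],"yaw": 0}])

```text
time_s: 16.45
ee_pos: [605.3, 258.4, 22.7]
tool_rot: [[-1.0, 0.004, 0.02], [0.004, 1.0, -0.0], [-0.02, -0.0, -1.0]]
contact_force: [0.2, -0.6, -0.3]
grip_width: 0.182
```

```bash
python3 go.py 605 258.5 19 90
```

```text
t 16.45 pos [605.3 258.4  22.7] ang 89.8 tilt 1.15 | tool shift [0.3 0.1 3.7] after yaw [0.3 0.1 3.7] | yaw -0.2 | grip 0.182 F [ 0.2 -0.6 -0.3] j7 1.18
```

Call:
servo_tool(moves=[{"hand": 0,"offset": [0,0,-10],"yaw": 0},{"hand": 0,"offset": [0,0,-20],"yaw": 0},{"hand": 0,"offset": [0,0,-30],"yaw": 0},{"hand": 0,"offset": [0,0,-30],"yaw": 0},{"hand": 0,"offset": [0,-10,-25],"yaw": 0},{"hand": 0,"offset": [0,-25,0],"yaw": 0},{"hand": 0,"offset": [0,-30,0],"yaw": 0},{"hand": 0,"offset": [0,-30,0],"yaw": 0},{"hand": 0,"offset": [0,-20,0],"yaw": 0},{"hand": 0,"offset": [0,-5,0],"yaw": 0}])

```text
time_s: 17.45
ee_pos: [602.9, 136.8, 149.4]
tool_rot: [[-1.0, -0.0, 0.025], [-0.0, 1.0, 0.002], [-0.025, 0.002, -1.0]]
contact_force: [-0.6, 0.5, 0.2]
grip_width: 0.184
```

```bash
python3 go.py 601.6 -183.9 125 90
python3 - <<'E'
from h import *
t=vision.camera("top"); im=t["img"][138:223,230:380,::-1]; cv2.imwrite("pics/t4.png",cv2.resize(im,None,fx=5,fy=5,interpolation=cv2.INTER_CUBIC))
p=np.array(pix(t,[601,-184,58])); u,v=p.astype(int); cv2.imwrite("pics/t4j.png",cv2.resize(t["img"][v-20:v+20,u-25:u+25,::-1],None,fx=14,fy=14,interpolation=cv2.INTER_CUBIC)); print(u,v)
E
```

```text
t 17.45 pos [602.9 136.8 149.4] ang 90.0 tilt 1.43 | tool shift [   2.  -320.8   23.7] after yaw [   1.9 -320.8   23.7] | yaw 0.0 | grip 0.184 F [-0.6  0.5  0.2] j7 1.36
322 164
```

View pics/t4j.png

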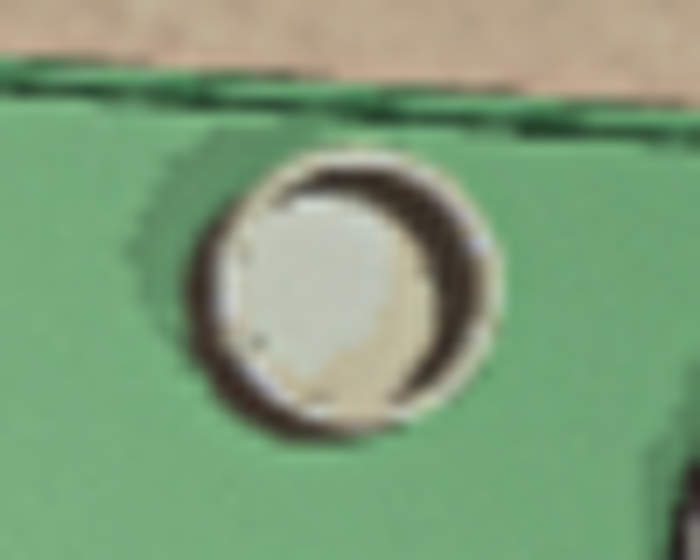

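The jar's rim is centred at (359,287) in this crop; the jar stands upright. Now its world position, with the camera's bias checked against the first view.

Run:
```python
from h import *
t=vision.camera("top"); print(world(t,*crop((359,287),297,144,14),58))
```

```text
[ 602.04556155 -184.03022818   58.        ]
```

Call:
servo_tool(moves=[{"hand": 0,"offset": [0,-20,0],"yaw": 0},{"hand": 0,"offset": [0,-35,0],"yaw": 0},{"hand": 0,"offset": [0,-40,0],"yaw": 0},{"hand": 0,"offset": [0,-40,0],"yaw": 0},{"hand": 0,"offset": [0,-40,0],"yaw": 0},{"hand": 0,"offset": [0,-40,0],"yaw": 0},{"hand": 0,"offset": [0,-35,0],"yaw": 0},{"hand": 0,"offset": [0,-25,0],"yaw": 0},{"hand": 0,"offset": [0,-12,0],"yaw": 0},{"hand": 0,"offset": [0,0,0],"yaw": 0}])

```text
time_s: 18.55
ee_pos: [611.5, -134.1, 146.9]
tool_rot: [[-0.999, -0.032, 0.027], [-0.031, 0.999, 0.014], [-0.027, 0.014, -1.0]]
contact_force: [1.3, -0.2, -0.9]
grip_width: 0.184
```

```bash
python3 go.py 601.6 -183.9 110 90
```

```text
t 18.55 pos [ 611.5 -134.1  146.9] ang 91.8 tilt 1.76 | tool shift [ 12.4 -50.   35.9] after yaw [ 10.8 -50.3  35.9] | yaw 1.8 | grip 0.184 F [ 1.3 -0.2 -0.9] j7 1.88
```

Call:
servo_tool(moves=[{"hand": 0,"offset": [4,-20,0],"yaw": 1},{"hand": 0,"offset": [4,-15,5],"yaw": 0.5},{"hand": 0,"offset": [2,-8,10],"yaw": 0},{"hand": 0,"offset": [0,0,10],"yaw": 0},{"hand": 0,"offset": [0,0,5],"yaw": 0},{"hand": 0,"offset": [0,0,0],"yaw": 0},{"hand": 0,"offset": [0,0,0],"yaw": 0},{"hand": 0,"offset": [0,0,0],"yaw": 0},{"hand": 0,"offset": [0,0,0],"yaw": 0},{"hand": 0,"offset": [0,0,0],"yaw": 0}])

```text
time_s: 19.55
ee_pos: [603.8, -171.0, 112.3]
tool_rot: [[-1.0, -0.014, 0.026], [-0.013, 1.0, 0.019], [-0.026, 0.019, -0.999]]
contact_force: [0.6, 0.6, -0.8]
grip_width: 0.188
```

```bash
python3 go.py 602.5 -184 85 90
```

```text
t 19.55 pos [ 603.8 -171.   112.3] ang 90.8 tilt 1.84 | tool shift [  2.2 -13.5  27. ] after yaw [  2.  -13.5  27. ] | yaw 0.8 | grip 0.188 F [ 0.6  0.6 -0.8] j7 1.94
```

Call:
servo_tool(moves=[{"hand": 0,"offset": [1,-8,4],"yaw": 0},{"hand": 0,"offset": [1,-4,6],"yaw": 0},{"hand": 0,"offset": [0,0,7],"yaw": 0},{"hand": 0,"offset": [0,0,4],"yaw": 0},{"hand": 0,"offset": [0,0,0],"yaw": 0},{"hand": 0,"offset": [0,0,0],"yaw": 0},{"hand": 0,"offset": [0,0,0],"yaw": 0},{"hand": 0,"offset": [0,0,0],"yaw": 0},{"hand": 0,"offset": [0,0,0],"yaw": 0},{"hand": 0,"offset": [0,0,0],"yaw": 0}])

```text
time_s: 20.55
ee_pos: [602.7, -183.7, 89.6]
tool_rot: [[-1.0, -0.014, 0.026], [-0.013, 1.0, 0.019], [-0.027, 0.019, -0.999]]
contact_force: [-0.1, 0.2, -1.1]
grip_width: 0.183
```

```bash
python3 go.py 602.5 -184 72 90
```

```text
t 20.55 pos [ 602.7 -183.7   89.6] ang 90.8 tilt 1.86 | tool shift [ 0.7 -0.6 17.5] after yaw [ 0.7 -0.6 17.5] | yaw 0.8 | grip 0.183 F [-0.1  0.2 -1.1] j7 1.97
```

Call:
servo_tool(moves=[{"hand": 0,"offset": [0,0,3],"yaw": 0},{"hand": 0,"offset": [0,0,4],"yaw": 0},{"hand": 0,"offset": [0,0,3],"yaw": 0},{"hand": 0,"offset": [0,0,2],"yaw": 0},{"hand": 0,"offset": [0,0,1],"yaw": 0},{"hand": 0,"offset": [0,0,0],"yaw": 0},{"hand": 0,"offset": [0,0,0],"yaw": 0},{"hand": 0,"offset": [0,0,0],"yaw": 0},{"hand": 0,"offset": [0,0,0],"yaw": 0},{"hand": 0,"offset": [0,0,0],"yaw": 0}])

```text
time_s: 21.55
ee_pos: [603.2, -183.4, 75.5]
tool_rot: [[-1.0, -0.014, 0.027], [-0.013, 1.0, 0.019], [-0.027, 0.019, -0.999]]
contact_force: [-0.2, -0.6, -0.1]
grip_width: 0.186
```

```bash
python3 go.py 602.5 -184 72 90
```

```text
t 21.55 pos [ 603.2 -183.4   75.5] ang 90.8 tilt 1.88 | tool shift [ 0.8 -0.6  3.5] after yaw [ 0.8 -0.7  3.5] | yaw 0.8 | grip 0.186 F [-0.2 -0.6 -0.1] j7 1.97
```

Call:
servo_tool(moves=[{"hand": 0,"offset": [0,-0.5,2],"yaw": 0},{"hand": 0,"offset": [0,0,1.5],"yaw": 0},{"hand": 0,"offset": [0,0,0],"yaw": 0},{"hand": 0,"offset": [0,0,0],"yaw": 0},{"hand": 40,"offset": [0,0,0],"yaw": 0},{"hand": 40,"offset": [0,0,0],"yaw": 0},{"hand": 40,"offset": [0,0,0],"yaw": 0},{"hand": 40,"offset": [0,0,-10],"yaw": 0},{"hand": 40,"offset": [0,0,-25],"yaw": 0},{"hand": 40,"offset": [0,0,-30],"yaw": 0}])

```text
time_s: 22.55
ee_pos: [599.0, -184.3, 135.5]
tool_rot: [[-1.0, -0.014, 0.019], [-0.013, 1.0, 0.021], [-0.019, 0.021, -1.0]]
contact_force: [-0.0, -0.6, -0.1]
grip_width: 0.4
```

```bash
python3 go.py 505 253 120 90
python3 - <<'E'
from h import *
c=vision.camera("side"); u,v=np.array(pix(c,[601,-184,60])).astype(int)
cv2.imwrite("pics/s5.png",cv2.resize(c["img"][v-40:v+40,u-50:u+50,::-1],None,fx=7,fy=7,interpolation=cv2.INTER_CUBIC))
E
```

```text
t 22.55 pos [ 599.  -184.3  135.5] ang 90.8 tilt 1.61 | tool shift [ 88.4 438.1  22.9] after yaw [ 94.4 436.9  22.9] | yaw 0.8 | grip 0.400 F [-0.  -0.6 -0.1] j7 1.96
```

View pics/s5.png

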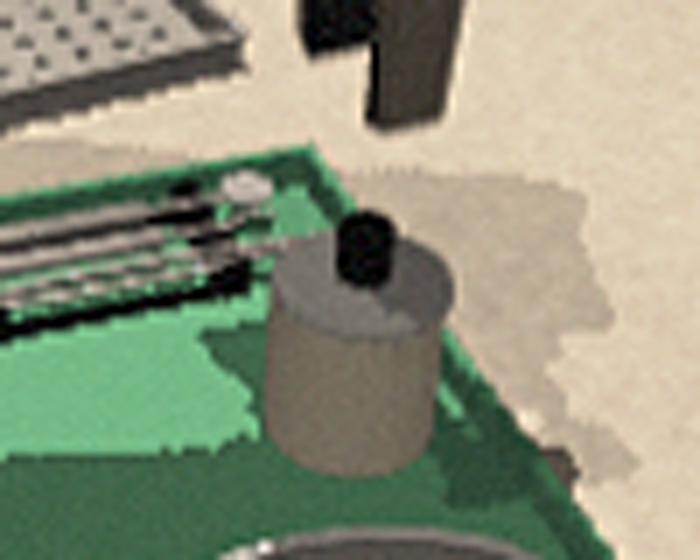

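The lid is seated flush on the upright jar: disc at (362,285), knob at (366,250). Next is the blue block.

Call:
servo_tool(moves=[{"hand": 60,"offset": [5,25,0],"yaw": 0.4},{"hand": 60,"offset": [9,45,0],"yaw": 0.4},{"hand": 60,"offset": [9,48,0],"yaw": 0},{"hand": 60,"offset": [9,48,0],"yaw": 0},{"hand": 60,"offset": [9,48,0],"yaw": 0},{"hand": 60,"offset": [9,48,0],"yaw": 0},{"hand": 60,"offset": [9,48,0],"yaw": 0},{"hand": 60,"offset": [9,40,0],"yaw": 0},{"hand": 60,"offset": [8,30,0],"yaw": 0},{"hand": 60,"offset": [5,15,0],"yaw": 0}])

```text
time_s: 23.6
ee_pos: [525.8, 218.2, 156.5]
tool_rot: [[-0.999, 0.011, 0.048], [0.012, 1.0, 0.017], [-0.048, 0.018, -0.999]]
contact_force: [0.1, 0.0, -0.7]
grip_width: 0.602
```

```bash
python3 go.py 505 253 60 90.5
```

```text
t 23.60 pos [525.8 218.2 156.5] ang 89.4 tilt 2.94 | tool shift [25.9 32.8 96. ] after yaw [25.2 33.3 96. ] | yaw -1.1 | grip 0.602 F [ 0.1  0.  -0.7] j7 1.14
```

Call:
servo_tool(moves=[{"hand": 60,"offset": [9,12,10],"yaw": -0.6},{"hand": 60,"offset": [7,8,18],"yaw": 0},{"hand": 60,"offset": [3,3,18],"yaw": 0},{"hand": 60,"offset": [0,0,15],"yaw": 0},{"hand": 60,"offset": [0,0,8],"yaw": 0},{"hand": 60,"offset": [0,0,0],"yaw": 0},{"hand": 60,"offset": [0,0,0],"yaw": 0},{"hand": 60,"offset": [0,0,0],"yaw": 0},{"hand": 60,"offset": [0,0,0],"yaw": 0},{"hand": 60,"offset": [0,0,0],"yaw": 0}])

```text
time_s: 24.6
ee_pos: [509.6, 245.8, 87.2]
tool_rot: [[-0.999, -0.004, 0.054], [-0.003, 1.0, 0.021], [-0.054, 0.02, -0.998]]
contact_force: [1.3, -0.6, 0.4]
grip_width: 0.601
```

```bash
python3 go.py 505 253 10 90.5
```

```text
t 24.60 pos [509.6 245.8  87.2] ang 90.2 tilt 3.29 | tool shift [ 8.7  5.7 77. ] after yaw [ 8.7  5.7 77. ] | yaw -0.3 | grip 0.601 F [ 1.3 -0.6  0.4] j7 1.10
```

Call:
servo_tool(moves=[{"hand": 60,"offset": [5,4,0],"yaw": 0},{"hand": 60,"offset": [3,1,8],"yaw": 0},{"hand": 60,"offset": [0,0,15],"yaw": 0},{"hand": 60,"offset": [0,0,15],"yaw": 0},{"hand": 60,"offset": [0,0,9],"yaw": 0},{"hand": 60,"offset": [0,0,3],"yaw": 0},{"hand": 60,"offset": [0,0,0],"yaw": 0},{"hand": 60,"offset": [0,0,0],"yaw": 0},{"hand": 60,"offset": [0,0,0],"yaw": 0},{"hand": 60,"offset": [0,0,0],"yaw": 0}])

```text
time_s: 25.6
ee_pos: [503.6, 254.2, 35.9]
tool_rot: [[-0.998, -0.006, 0.056], [-0.004, 1.0, 0.023], [-0.056, 0.023, -0.998]]
contact_force: [0.3, 0.6, 0.4]
grip_width: 0.6
```

```bash
python3 go.py 505 253 10 90.5
```

```text
t 25.60 pos [503.6 254.2  35.9] ang 90.3 tilt 3.49 | tool shift [ 0.  -1.8 26. ] after yaw [ 0.  -1.8 26. ] | yaw -0.2 | grip 0.600 F [0.3 0.6 0.4] j7 1.09
```

Call:
servo_tool(moves=[{"hand": 60,"offset": [0,-1,6],"yaw": 0},{"hand": 60,"offset": [0,0,8],"yaw": 0},{"hand": 60,"offset": [0,0,6],"yaw": 0},{"hand": 60,"offset": [0,0,3],"yaw": 0},{"hand": 60,"offset": [0,0,0],"yaw": 0},{"hand": 0,"offset": [0,0,0],"yaw": 0},{"hand": 0,"offset": [0,0,0],"yaw": 0},{"hand": 0,"offset": [0,0,0],"yaw": 0},{"hand": 0,"offset": [0,0,0],"yaw": 0},{"hand": 0,"offset": [0,0,0],"yaw": 0}])

```text
time_s: 26.6
ee_pos: [505.5, 253.9, 11.6]
tool_rot: [[-0.998, -0.005, 0.057], [-0.004, 1.0, 0.024], [-0.058, 0.023, -0.998]]
contact_force: [-0.3, -0.0, -1.5]
grip_width: 0.271
```

```bash
python3 go.py 516.5 -154.8 110 87.3
```

```text
t 26.60 pos [505.5 253.9  11.6] ang 90.3 tilt 3.56 | tool shift [ -15.  -406.3 -107.3] after yaw [ -36.3 -405.  -107.3] | yaw 3.0 | grip 0.271 F [-0.3 -0.  -1.5] j7 1.10
```

Call:
servo_tool(moves=[{"hand": 0,"offset": [0,0,0],"yaw": 0},{"hand": 0,"offset": [0,0,0],"yaw": 0},{"hand": 0,"offset": [0,0,-10],"yaw": 0},{"hand": 0,"offset": [0,0,-20],"yaw": 0},{"hand": 0,"offset": [0,0,-25],"yaw": 0},{"hand": 0,"offset": [0,0,-25],"yaw": 0},{"hand": 0,"offset": [0,-5,-20],"yaw": 0},{"hand": 0,"offset": [0,-15,-10],"yaw": 1},{"hand": 0,"offset": [0,-25,0],"yaw": 1},{"hand": 0,"offset": [-2,-35,0],"yaw": 1}])

```text
time_s: 27.6
ee_pos: [498.9, 172.5, 127.5]
tool_rot: [[-0.997, 0.042, 0.059], [0.044, 0.999, 0.027], [-0.058, 0.029, -0.998]]
contact_force: [0.4, -0.6, 0.2]
grip_width: 0.265
```

```bash
python3 go.py 516.5 -154.8 110 87.3
```

```text
t 27.60 pos [498.9 172.5 127.5] ang 87.6 tilt 3.72 | tool shift [ -30.8 -326.6    9.7] after yaw [ -32.5 -326.5    9.7] | yaw 0.3 | grip 0.265 F [ 0.4 -0.6  0.2] j7 1.19
```

Call:
servo_tool(moves=[{"hand": 0,"offset": [-3,-35,0],"yaw": 0},{"hand": 0,"offset": [-3,-38,0],"yaw": 0},{"hand": 0,"offset": [-3,-38,0],"yaw": 0},{"hand": 0,"offset": [-3,-38,0],"yaw": 0},{"hand": 0,"offset": [-3,-38,0],"yaw": 0},{"hand": 0,"offset": [-3,-36,0],"yaw": 0},{"hand": 0,"offset": [-3,-30,0],"yaw": 0},{"hand": 0,"offset": [-3,-20,0],"yaw": 0},{"hand": 0,"offset": [-1,-10,0],"yaw": 0},{"hand": 0,"offset": [0,-3,0],"yaw": 0}])

```text
time_s: 28.6
ee_pos: [502.8, -139.3, 121.6]
tool_rot: [[-0.996, 0.064, 0.058], [0.065, 0.998, 0.023], [-0.056, 0.027, -0.998]]
contact_force: [0.2, -0.2, -1.5]
grip_width: 0.272
```

```bash
python3 go.py 516.5 -154.8 60 87.3
```

```text
t 28.60 pos [ 502.8 -139.3  121.6] ang 86.4 tilt 3.58 | tool shift [-11.2 -16.3  61.9] after yaw [-10.9 -16.4  61.9] | yaw -0.9 | grip 0.272 F [ 0.2 -0.2 -1.5] j7 1.87
```

Call:
servo_tool(moves=[{"hand": 0,"offset": [-4,-7,5],"yaw": -0.6},{"hand": 0,"offset": [-3,-5,10],"yaw": 0},{"hand": 0,"offset": [-2,-1,13],"yaw": 0},{"hand": 0,"offset": [0,0,12],"yaw": 0},{"hand": 0,"offset": [0,0,6],"yaw": 0},{"hand": 0,"offset": [0,0,0],"yaw": 0},{"hand": 0,"offset": [0,0,0],"yaw": 0},{"hand": 0,"offset": [0,0,0],"yaw": 0},{"hand": 0,"offset": [0,0,0],"yaw": 0},{"hand": 0,"offset": [0,0,0],"yaw": 0}])

```text
time_s: 29.6
ee_pos: [514.1, -147.3, 70.6]
tool_rot: [[-0.997, 0.046, 0.055], [0.047, 0.999, 0.026], [-0.054, 0.029, -0.998]]
contact_force: [-0.3, -0.6, -0.7]
grip_width: 0.264
```

```bash
python3 go.py 516.5 -154.8 12 87.3
```

```text
t 29.60 pos [ 514.1 -147.3   70.6] ang 87.4 tilt 3.50 | tool shift [ 0.4 -9.  58.4] after yaw [ 0.4 -9.  58.4] | yaw 0.1 | grip 0.264 F [-0.3 -0.6 -0.7] j7 1.94
```

Call:
servo_tool(moves=[{"hand": 0,"offset": [0,-6,4],"yaw": 0},{"hand": 0,"offset": [0,-2,10],"yaw": 0},{"hand": 0,"offset": [0,0,12],"yaw": 0},{"hand": 0,"offset": [0,0,10],"yaw": 0},{"hand": 0,"offset": [0,0,7],"yaw": 0},{"hand": 0,"offset": [0,0,3],"yaw": 0},{"hand": 0,"offset": [0,0,0],"yaw": 0},{"hand": 0,"offset": [0,0,0],"yaw": 0},{"hand": 0,"offset": [0,0,0],"yaw": 0},{"hand": 0,"offset": [0,0,0],"yaw": 0}])

```text
time_s: 30.6
ee_pos: [516.5, -154.9, 20.2]
tool_rot: [[-0.997, 0.046, 0.055], [0.047, 0.999, 0.026], [-0.054, 0.029, -0.998]]
contact_force: [0.0, -0.5, -0.8]
grip_width: 0.268
```

```bash
python3 go.py 516.5 -154.8 12 87.3
```

```text
t 30.60 pos [ 516.5 -154.9   20.2] ang 87.4 tilt 3.51 | tool shift [ 0.4 -0.1  8.2] after yaw [ 0.4 -0.1  8.2] | yaw 0.1 | grip 0.268 F [ 0.  -0.5 -0.8] j7 1.98
```

Call:
servo_tool(moves=[{"hand": 0,"offset": [0,0,3],"yaw": 0},{"hand": 0,"offset": [0,0,3],"yaw": 0},{"hand": 0,"offset": [0,0,2],"yaw": 0},{"hand": 0,"offset": [0,0,0],"yaw": 0},{"hand": 0,"offset": [0,0,0],"yaw": 0},{"hand": 0,"offset": [0,0,0],"yaw": 0},{"hand": 45,"offset": [0,0,0],"yaw": 0},{"hand": 45,"offset": [0,0,0],"yaw": 0},{"hand": 45,"offset": [0,0,0],"yaw": 0},{"hand": 45,"offset": [0,0,0],"yaw": 0}])

```text
time_s: 31.6
ee_pos: [517.9, -154.9, 12.6]
tool_rot: [[-0.997, 0.046, 0.058], [0.047, 0.999, 0.026], [-0.056, 0.029, -0.998]]
contact_force: [-0.4, 0.2, 0.9]
grip_width: 0.45
```

```bash
python3 go.py 516.5 -154.8 120 87.3
```

```text
t 31.60 pos [ 517.9 -154.9   12.6] ang 87.4 tilt 3.62 | tool shift [  -4.6    3.1 -107.2] after yaw [  -4.6    3.1 -107.2] | yaw 0.1 | grip 0.450 F [-0.4  0.2  0.9] j7 1.98
```

Call:
servo_tool(moves=[{"hand": 45,"offset": [0,0,-10],"yaw": 0},{"hand": 45,"offset": [0,0,-22],"yaw": 0},{"hand": 45,"offset": [0,0,-28],"yaw": 0},{"hand": 60,"offset": [0,0,-28],"yaw": 0},{"hand": 75,"offset": [0,8,-20],"yaw": 4},{"hand": 85,"offset": [2,18,0],"yaw": 8},{"hand": 85,"offset": [6,24,0],"yaw": 8},{"hand": 85,"offset": [10,28,0],"yaw": 8},{"hand": 85,"offset": [14,26,0],"yaw": 8},{"hand": 85,"offset": [18,24,0],"yaw": 8}])

```text
time_s: 32.6
ee_pos: [518.8, -19.8, 136.5]
tool_rot: [[-0.654, 0.753, 0.065], [0.756, 0.654, 0.025], [-0.024, 0.066, -0.998]]
contact_force: [-0.1, -0.5, 0.5]
grip_width: 0.854
```

```bash
python3 go.py 523 94 80 177.3
```

```text
t 32.60 pos [518.8 -19.8 136.5] ang 41.0 tilt 4.01 | tool shift [84.6 73.9 59.5] after yaw [112.2  -5.   59.5] | yaw 43.7 | grip 0.854 F [-0.1 -0.5  0.5] j7 0.89
```

Call:
servo_tool(moves=[{"hand": 85,"offset": [16,14,0],"yaw": 8},{"hand": 85,"offset": [17,11,0],"yaw": 8},{"hand": 85,"offset": [18,8,0],"yaw": 8},{"hand": 85,"offset": [14,3,0],"yaw": 8},{"hand": 85,"offset": [8,0,4],"yaw": 6},{"hand": 85,"offset": [4,0,8],"yaw": 2},{"hand": 85,"offset": [0,0,12],"yaw": 0},{"hand": 85,"offset": [0,0,12],"yaw": 0},{"hand": 85,"offset": [0,0,5],"yaw": 0},{"hand": 85,"offset": [0,0,0],"yaw": 0}])

```text
time_s: 33.6
ee_pos: [519.5, 79.0, 101.8]
tool_rot: [[0.005, 0.997, 0.071], [0.999, -0.007, 0.032], [0.033, 0.07, -0.997]]
contact_force: [-0.4, -0.8, 0.1]
grip_width: 0.851
```

```bash
python3 go.py 523 94 60 177.3
```

```text
t 33.60 pos [519.5  79.  101.8] ang -0.4 tilt 4.45 | tool shift [13.6  0.4 42.4] after yaw [13.6 -0.1 42.4] | yaw 2.3 | grip 0.851 F [-0.4 -0.8  0.1] j7 0.08
```

Call:
servo_tool(moves=[{"hand": 80,"offset": [8,0,3],"yaw": 1},{"hand": 80,"offset": [4,0,8],"yaw": 0.5},{"hand": 80,"offset": [0,0,12],"yaw": 0},{"hand": 80,"offset": [0,0,8],"yaw": 0},{"hand": 80,"offset": [0,0,4],"yaw": 0},{"hand": 80,"offset": [0,0,0],"yaw": 0},{"hand": 80,"offset": [0,0,0],"yaw": 0},{"hand": 80,"offset": [0,0,0],"yaw": 0},{"hand": 80,"offset": [0,0,0],"yaw": 0},{"hand": 80,"offset": [0,0,0],"yaw": 0}])

```text
time_s: 34.6
ee_pos: [523.0, 92.0, 64.6]
tool_rot: [[0.035, 0.997, 0.071], [0.999, -0.037, 0.032], [0.035, 0.07, -0.997]]
contact_force: [-0.5, 0.2, 0.2]
grip_width: 0.799
```

```bash
python3 go.py 523 94 29 177.3
```

```text
t 34.60 pos [523.   92.   64.6] ang -2.1 tilt 4.48 | tool shift [ 0.7 -2.5 35.5] after yaw [ 0.7 -2.5 35.5] | yaw 0.6 | grip 0.799 F [-0.5  0.2  0.2] j7 0.07
```

Call:
servo_tool(moves=[{"hand": 80,"offset": [0,-2,5],"yaw": 0},{"hand": 80,"offset": [0,0,10],"yaw": 0},{"hand": 80,"offset": [0,0,9],"yaw": 0},{"hand": 80,"offset": [0,0,5],"yaw": 0},{"hand": 80,"offset": [0,0,2],"yaw": 0},{"hand": 80,"offset": [0,0,0],"yaw": 0},{"hand": 80,"offset": [0,0,0],"yaw": 0},{"hand": 80,"offset": [0,0,0],"yaw": 0},{"hand": 80,"offset": [0,0,0],"yaw": 0},{"hand": 80,"offset": [0,0,0],"yaw": 0}])

```text
time_s: 35.6
ee_pos: [523.4, 93.2, 30.8]
tool_rot: [[0.035, 0.997, 0.072], [0.999, -0.037, 0.032], [0.035, 0.07, -0.997]]
contact_force: [-0.6, 0.9, -0.1]
grip_width: 0.8
```

```bash
python3 go.py 523 94 29 177.3
```

```text
t 35.60 pos [523.4  93.2  30.8] ang -2.1 tilt 4.50 | tool shift [ 0.8 -0.6  1.8] after yaw [ 0.7 -0.6  1.8] | yaw 0.6 | grip 0.800 F [-0.6  0.9 -0.1] j7 0.11
```

Call:
servo_tool(moves=[{"hand": 0,"offset": [0,0,1],"yaw": 0},{"hand": 0,"offset": [0,0,0],"yaw": 0},{"hand": 0,"offset": [0,0,0],"yaw": 0},{"hand": 0,"offset": [0,0,0],"yaw": 0},{"hand": 0,"offset": [0,0,0],"yaw": 0},{"hand": 0,"offset": [0,0,0],"yaw": 0},{"hand": 0,"offset": [0,0,0],"yaw": 0},{"hand": 0,"offset": [0,0,-8],"yaw": 0},{"hand": 0,"offset": [0,0,-15],"yaw": 0},{"hand": 0,"offset": [0,0,-20],"yaw": 0}], newtons=12)

```text
time_s: 36.6
ee_pos: [518.4, 91.2, 73.2]
tool_rot: [[0.035, 0.997, 0.067], [0.999, -0.037, 0.031], [0.033, 0.066, -0.997]]
contact_force: [0.2, 0.3, -1.0]
grip_width: 0.481
```

```bash
python3 go.py 513.9 -209.7 120 177.3
```

```text
t 36.60 pos [518.4  91.2  73.2] ang -2.1 tilt 4.22 | tool shift [-299.2    9.8  -56.2] after yaw [-299.1   12.7  -56.2] | yaw 0.6 | grip 0.481 F [ 0.2  0.3 -1. ] j7 0.06
```

Call:
servo_tool(moves=[{"hand": 0,"offset": [-4,0,-22],"yaw": 0},{"hand": 0,"offset": [-14,0,-22],"yaw": 0},{"hand": 0,"offset": [-24,0,-10],"yaw": 0},{"hand": 0,"offset": [-30,1,0],"yaw": 0},{"hand": 0,"offset": [-32,1,0],"yaw": 0},{"hand": 0,"offset": [-32,1,0],"yaw": 0},{"hand": 0,"offset": [-32,1,0],"yaw": 0},{"hand": 0,"offset": [-32,1,0],"yaw": 0},{"hand": 0,"offset": [-28,1,0],"yaw": 0},{"hand": 0,"offset": [-20,1,0],"yaw": 0}])

```text
time_s: 37.6
ee_pos: [516.4, -163.6, 136.2]
tool_rot: [[0.027, 0.996, 0.084], [0.999, -0.03, 0.037], [0.039, 0.083, -0.996]]
contact_force: [0.3, 0.3, -0.5]
grip_width: 0.482
```

```bash
python3 go.py 513.9 -209.7 90 177.3
```

```text
t 37.60 pos [ 516.4 -163.6  136.2] ang -1.7 tilt 5.25 | tool shift [-48.   -4.9  44.1] after yaw [-48.1  -4.1  44.1] | yaw 1.0 | grip 0.482 F [ 0.3  0.3 -0.5] j7 0.57
```

Call:
servo_tool(moves=[{"hand": 0,"offset": [-16,-2,0],"yaw": 0.5},{"hand": 0,"offset": [-14,-1,3],"yaw": 0.5},{"hand": 0,"offset": [-8,0,8],"yaw": 0},{"hand": 0,"offset": [-2,0,12],"yaw": 0},{"hand": 0,"offset": [0,0,12],"yaw": 0},{"hand": 0,"offset": [0,0,5],"yaw": 0},{"hand": 0,"offset": [0,0,0],"yaw": 0},{"hand": 0,"offset": [0,0,0],"yaw": 0},{"hand": 0,"offset": [0,0,0],"yaw": 0},{"hand": 0,"offset": [0,0,0],"yaw": 0}])

```text
time_s: 38.6
ee_pos: [515.3, -203.3, 93.7]
tool_rot: [[0.045, 0.995, 0.085], [0.998, -0.049, 0.038], [0.042, 0.083, -0.996]]
contact_force: [-0.5, -0.5, -0.7]
grip_width: 0.481
```

```bash
python3 go.py 513.9 -209.7 34 177.3
python3 - <<'E'
from h import *
c=vision.camera("side"); u,v=np.array(pix(c,[530,-190,60])).astype(int)
cv2.imwrite("pics/s6.png",cv2.resize(c["img"][v-45:v+45,u-60:u+60,::-1],None,fx=6,fy=6,interpolation=cv2.INTER_CUBIC)); print(u,v)
E
```

```text
t 38.60 pos [ 515.3 -203.3   93.7] ang -2.8 tilt 5.34 | tool shift [-9.  -6.1 59.1] after yaw [-8.9 -6.1 59.1] | yaw -0.1 | grip 0.481 F [-0.5 -0.5 -0.7] j7 0.70
276 230
```

View pics/s6.png

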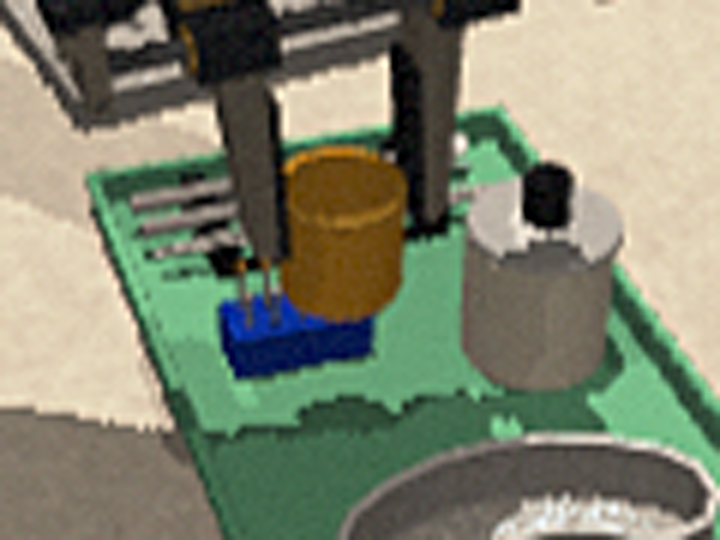

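The cup hangs nearly upright in the jaws at (345,235), and the block stands flat behind it. I'll correct the shift and lower the cup.

Call:
servo_tool(moves=[{"hand": 0,"offset": [-5,-4,2],"yaw": 0},{"hand": 0,"offset": [-3,-2,8],"yaw": 0},{"hand": 0,"offset": [0,0,12],"yaw": 0},{"hand": 0,"offset": [0,0,12],"yaw": 0},{"hand": 0,"offset": [0,0,8],"yaw": 0},{"hand": 0,"offset": [0,0,4],"yaw": 0},{"hand": 0,"offset": [0,0,1],"yaw": 0},{"hand": 0,"offset": [0,0,0],"yaw": 0},{"hand": 0,"offset": [0,0,0],"yaw": 0},{"hand": 0,"offset": [0,0,0],"yaw": 0}])

```text
time_s: 39.65
ee_pos: [512.8, -210.0, 41.6]
tool_rot: [[0.046, 0.995, 0.085], [0.998, -0.049, 0.038], [0.042, 0.083, -0.996]]
contact_force: [0.4, -0.3, -0.0]
grip_width: 0.482
```

```bash
python3 go.py 513.9 -209.7 31 177.3
```

```text
t 39.65 pos [ 512.8 -210.    41.6] ang -2.8 tilt 5.34 | tool shift [-0.1  0.2 10.7] after yaw [-0.1  0.2 10.7] | yaw -0.1 | grip 0.482 F [ 0.4 -0.3 -0. ] j7 0.78
```

Call:
servo_tool(moves=[{"hand": 0,"offset": [0,0,3],"yaw": 0},{"hand": 0,"offset": [0,0,3],"yaw": 0},{"hand": 0,"offset": [0,0,2],"yaw": 0},{"hand": 0,"offset": [0,0,1],"yaw": 0},{"hand": 0,"offset": [0,0,0],"yaw": 0},{"hand": 0,"offset": [0,0,0],"yaw": 0},{"hand": 0,"offset": [0,0,0],"yaw": 0},{"hand": 0,"offset": [0,0,0],"yaw": 0},{"hand": 0,"offset": [0,0,0],"yaw": 0},{"hand": 0,"offset": [0,0,0],"yaw": 0}])

```text
time_s: 40.65
ee_pos: [514.3, -209.7, 32.9]
tool_rot: [[0.045, 0.995, 0.087], [0.998, -0.049, 0.038], [0.042, 0.085, -0.996]]
contact_force: [-0.2, -1.1, -1.5]
grip_width: 0.481
```

```bash
python3 go.py 513.9 -209.7 31 177.3
```

```text
t 40.65 pos [ 514.3 -209.7   32.9] ang -2.8 tilt 5.43 | tool shift [-0.1 -0.6  1.8] after yaw [-0.1 -0.6  1.8] | yaw -0.1 | grip 0.481 F [-0.2 -1.1 -1.5] j7 0.79
```

Call:
servo_tool(moves=[{"hand": 0,"offset": [0,0,1.5],"yaw": 0},{"hand": 0,"offset": [0,0,1],"yaw": 0},{"hand": 0,"offset": [0,0,0],"yaw": 0},{"hand": 0,"offset": [0,0,0],"yaw": 0},{"hand": 70,"offset": [0,0,0],"yaw": 0},{"hand": 70,"offset": [0,0,0],"yaw": 0},{"hand": 70,"offset": [0,0,0],"yaw": 0},{"hand": 70,"offset": [0,0,0],"yaw": 0},{"hand": 70,"offset": [0,0,-8],"yaw": 0},{"hand": 70,"offset": [0,0,-15],"yaw": 0}])

```text
time_s: 41.65
ee_pos: [511.6, -210.2, 53.0]
tool_rot: [[0.045, 0.995, 0.084], [0.998, -0.049, 0.038], [0.042, 0.082, -0.996]]
contact_force: [0.2, -0.0, -0.3]
grip_width: 0.701
```

Call:
servo_tool(moves=[{"hand": 70,"offset": [0,0,-20],"yaw": 0},{"hand": 70,"offset": [0,0,-30],"yaw": 0},{"hand": 70,"offset": [0,0,-30],"yaw": 0},{"hand": 70,"offset": [10,0,-30],"yaw": 0},{"hand": 70,"offset": [25,0,0],"yaw": 0},{"hand": 70,"offset": [35,0,0],"yaw": 0},{"hand": 70,"offset": [40,0,0],"yaw": 0},{"hand": 70,"offset": [40,0,0],"yaw": 0},{"hand": 70,"offset": [40,0,0],"yaw": 0},{"hand": 70,"offset": [40,0,0],"yaw": 0}])

```text
time_s: 42.65
ee_pos: [515.4, 12.0, 192.1]
tool_rot: [[0.065, 0.993, 0.102], [0.997, -0.068, 0.034], [0.041, 0.1, -0.994]]
contact_force: [1.0, -0.5, -0.1]
grip_width: 0.7
```

Call:
servo_tool(moves=[{"hand": 70,"offset": [40,0,0],"yaw": 0},{"hand": 70,"offset": [30,0,0],"yaw": 0},{"hand": 70,"offset": [15,0,0],"yaw": 0},{"hand": 70,"offset": [0,0,0],"yaw": 0},{"hand": 70,"offset": [0,0,0],"yaw": 0},{"hand": 70,"offset": [0,0,0],"yaw": 0},{"hand": 70,"offset": [0,0,0],"yaw": 0},{"hand": 70,"offset": [0,0,0],"yaw": 0},{"hand": 70,"offset": [0,0,0],"yaw": 0},{"hand": 70,"offset": [0,0,0],"yaw": 0}])

```text
time_s: 43.65
ee_pos: [520.7, 100.0, 203.0]
tool_rot: [[0.064, 0.992, 0.109], [0.997, -0.069, 0.038], [0.045, 0.107, -0.993]]
contact_force: [-0.3, -0.0, 0.3]
grip_width: 0.7
```

Run:
```python
from h import *
c=vision.camera("side"); u,v=np.array(pix(c,[540,-190,40])).astype(int)
cv2.imwrite("pics/s7.png",cv2.resize(c["img"][v-50:v+50,u-65:u+65,::-1],None,fx=6,fy=6,interpolation=cv2.INTER_CUBIC))
t=vision.camera("top"); im=t["img"][138:223,260:380,::-1]; cv2.imwrite("pics/t7.png",cv2.resize(im,None,fx=6.5,fy=6.5,interpolation=cv2.INTER_CUBIC))
```

```text
(no output)
```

View pics/s7.png

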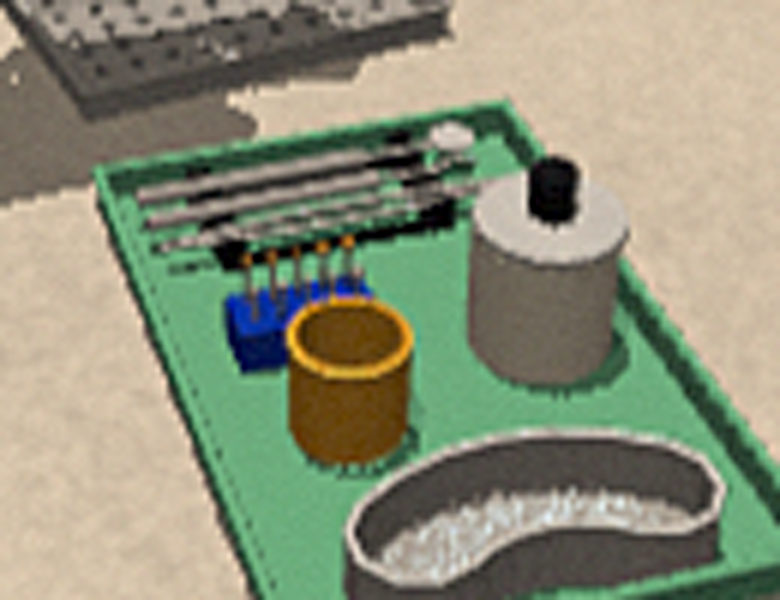

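View pics/t7.png

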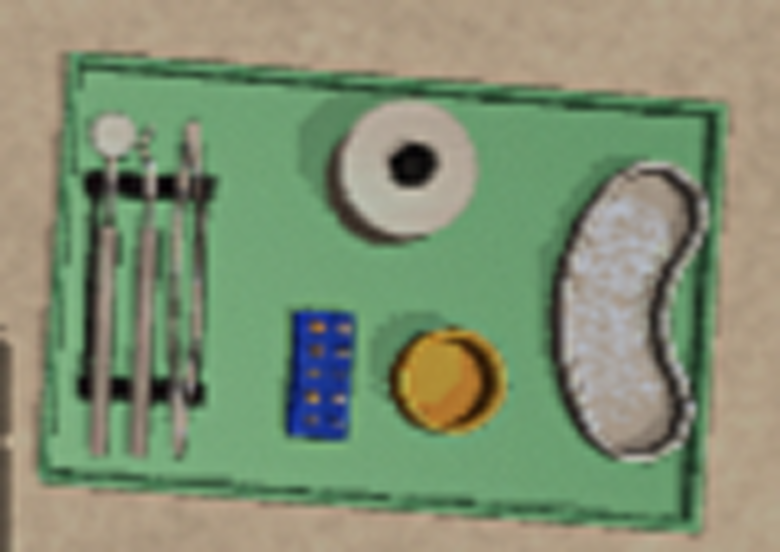

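Everything stands on the tray: lid disc centre (408,169), block top (322,375), cup rim (452,380), and the rack and dish have not moved. A last numeric check, then I hand in.

Run:
```python
from h import *
from station import workorder
c=vision.camera("top"); np.set_printoptions(precision=1,suppress=True)
B=lambda p,z:world(c,*crop(p,260,138,6.5),z)[:2]
a=np.radians(-2.73); M=np.array([[np.cos(a),-np.sin(a)],[np.sin(a),np.cos(a)]]); o=np.array([553.3,-181.5])
r={n:M.T@(B(p,z)-o) for n,p,z in(("lid",(408,169),63),("block",(322,375),23),("cup",(452,380),47))}; print(r, np.linalg.norm(r["block"]-r["cup"]))
d=B((325,312),23)-B((318,438),23); print("block deg vs tray",np.degrees(np.arctan2(d[1],d[0]))+2.73)
k=r["lid"]; ok=(32<k[0]<66 and abs(k[1])<15 and -63<r["block"][0]<-12 and 10<r["block"][1]<50 and -68<r["cup"][0]<-10 and -50<r["cup"][1]<-10)
print(ok)
if ok: workorder.job_done()
```

```text
{'lid': array([49.6,  0.3]), 'block': array([-38. ,  24.9]), 'cup': array([-36.8, -26.9])} 51.766556335082306
block deg vs tray 0.6414353153228047
True
the job is handed in; nothing more can be done
```

The tray is laid out and the job was handed in at about 44 s of the 106 s allowed. The hand-in reports no verdict, so the checks below are my own measurements.

| Item | Position in the tray frame (x, y, mm) | Notes |
|---|---|---|
| Jar, measured at the lid | 49.6, 0.3 | lid looks seated flush in the side view |
| Blue bur block | -38.0, 24.9 | on the rack side, 0.6° off parallel |
| Cup | -36.8, -26.9 | on the dish side |

- **Spacing:** the block and cup centres are 52 mm apart, which leaves a gap of about 17 mm. All of these values are within the limits.
- **Undisturbed things:** the rack and dish look unmoved in the last top view. The red block looked unmoved in the last picture that showed it, before the block and cup were moved. I did not measure the bottle or tub, but nothing went near them.

Two things disagreed along the way:
- **Fingertips:** in the pictures they stood at the reported TCP height, not 19 mm ahead of it. The first grip on the lid's knob therefore closed on air. It moved nothing, and I repeated it lower.
- **Tool tilt:** the tool slowly drifted from vertical, to about 5° when I set the cup down. The cup still settled upright.

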